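# Test the stop button of the polishing bench

## Task

Test the emergency stop on the control box using only the fingertips: press the winged mushroom stop in until it latches, then push its wings round clockwise until it springs out again and let go, and after that press the small round reset button all the way down and let it go. Leave the square start button alone, work gently enough that the loose control box is not pushed along, tipped or lifted, and do not disturb the other things on the bench.

Things in the scene. Friction and masses are not known exactly. Their poses are not given: they have to be found in the camera images.
- station: Control box: grey steel, 150 mm (its x) by 260 mm (its y) by 55 mm tall, about 3 kg, standing loose on the bench. Origin: centre of its underside; z up. Its flat top (z = 55 mm) carries the stop, centred at x 0, y +65 mm, the round reset button at x -35, y -70 mm, and the square start button at x +35, y -70 mm (box frame).
- stop_top (a point): Top centre of the mushroom stop: a black round dome, 48 mm across, with two straight wings, one each way along the box's x axis when not twisted; 92 mm tip to tip, 12 mm wide, 14 mm tall. Standing out, the dome top is 38 mm above the box top and the wings span 16 to 30 mm above it; pressed in, all is 8 mm lower. Its axis is vertical.
- wing_front (a point): Top edge at the tip of the wing that points to the box's -x side, 46 mm from the stop's axis; moves with the stop. Under the wings is open space down to the box top, but for a stem 24 mm across and a collar 42 mm across and 4 mm tall on the axis.
- stop_push (a joint): How far the stop is pressed in: 0 standing out, 0.008 m fully in. It needs 4 to 6 N, then snaps in past halfway and stays in by itself. It stands out at the start.
- stop_twist (a joint): Twist of the stop, rad, clockwise seen from above positive: 0 at rest, 0.9 at its end. A weak spring (about 0.1 Nm at the most) turns it back to 0 when let go. With the stop in, twisting it clockwise lifts it on a cam, and somewhere between 0.3 and 0.7 rad it snaps out; this takes about 0.14 Nm (4 to 7 N sideways on a wing near its tip).
- reset_top (a point): Top centre of the reset button, a round aluminium button 26 mm across, its top 16 mm above the box top.
- reset (a joint): How far the reset button is pressed: 0 to 0.006 m, spring return, 5 N for fully down.
- start_top (a point): Top centre of the start button, a square aluminium button 32 mm wide, its top 16 mm above the box top.
- start (a joint): How far the start button is pressed: 0 to 0.006 m, spring return, 5 N for fully down.
- wax_tin: Bystander: short round steel tin, 72 mm across, 45 mm tall; loose. Origin: centre of its underside.
- tape_roll: Bystander: flat tape roll, 90 mm across, 25 mm tall; loose. Origin: centre of its underside.
- foam_pad: Bystander: round foam polishing pad, 130 mm across, 30 mm tall; loose. Origin: centre of its underside.
- polish: Bystander: upright plastic bottle, 56 mm across, 170 mm tall; loose. Origin: centre of its underside.
- detail_brush: Bystander: hand brush lying flat; loose. Origin: on its length axis.
- spray: Bystander: upright spray bottle, 76 mm across, 188 mm tall; loose. Origin: centre of its underside.
- putty_jar: Bystander: small round jar, 60 mm across, 60 mm tall; loose. Origin: centre of its underside.

How it is judged:
By the outcome, as a careful person would: the job done as asked, in the order asked, and still so for the second after the job is handed in, with the robot touching nothing.
It also fails if it takes over 61 s, if anything falls off the work surface, if the arm or the gripper's body presses on something with over 40 N, if the wrist force passes 120 N, or if a joint passes its speed limit or range.

## Robot

A 6-joint arm with a two-finger parallel gripper is mounted at the origin on the work surface. World frame = base frame: x ahead of the robot, y to its left, z up, the work surface at z = 0. Lengths are in m, angles in rad, forces in N, time in s.
With the tool pointing down it reaches from about 0.4 to 0.825 m from the base axis. Payload 7 kg.
Tool frame: the origin (TCP) lies on the front face of the gripper's body, between the roots of the fingers; the fingertips stand 66 mm ahead of it and the grasp point (between the pads) lies 47 mm ahead of it; z points along the fingers, y is the line along which they close (so a half turn about z gives the same grasp; the last joint's range is limited). The gripper opens to 88 mm and grips with 3 to 60 N. Pads are 19 mm wide; open, the fingers measure 130 mm over their backs; the gripper's body (78 mm by 193 mm) begins 47 mm behind the grasp point.
Start: joints at [1.597, 0.359, 0.012, 0, -1.224, -0.288], TCP at [0.175, 0.652, 0.292] pointing down, gripper open.
Joint ranges: [-3.07, 3.07], [-1.43, 2.12], [-1.02, 1.25], [-3.03, 1.67], [-3.05, -0], [-3.03, 3.03]. Speed limits (rad/s): [2.39, 2.39, 3.01, 3.14, 3.14, 3.14].

## Interface

Orientations are given as [roll, pitch, yaw] about the fixed x, y, z axes, in that order (R = Rz(yaw) Ry(pitch) Rx(roll)).
In Python, from station import arm gives the robot as it stands. The module is installed in compiled form; this text tells all that it offers.
- The arm moves only by the tool move_arm, never from a script. Its argument "increments" is a list of rows, each an object of numbers: "jaw": the gripper command: -1 is shut, 1 is fully open, values between are in proportion; "dx", "dy", "dz": the shift along the tool's x, y, z in m; "twist": the turn about the tool's z in rad. A call has 1 to 12 rows; each row shifts and turns the commanded pose from where the row before left it, along the tool's axes as they then stand; what a row does not reach is not made up. A row lasts 1/12 s, in which the tool goes at most 41.7 mm and 7.16 degrees, less where a joint would pass 70% of its speed; a pose out of reach is approached as far as the arm can. A call is refused whole if a number of a shift passes 0.0417 or a number of a turn 0.125, either way. A call with a gripper value outside its range is refused whole. The fingers move at their own pace and stop on an object; "force" is the grip in N (left out, the last holds). Time passes only in rows, so rows that do not move let the fingers close. It gives the time, the measured TCP pose, the force, the opening and the grip force at its end, in the units of the state.
- arm.get_state(): the state, without advancing time (a new reading comes with each control period).
- arm.grab_frame(name): name is "side" or "top"; returns the picture (400x640x3 uint8, blue, green, red); there is no depth.
- arm.camera_info(name): a dict with "K" (3x3 intrinsics, pixels), "k1" (the pictures are not rectified: a ray, as slopes to the right and down, at radius r is drawn at 1 + k1 r^2 times it, then the intrinsics apply), "extrinsics" (4x4, takes a point from camera to world coordinates). Camera axes: x right, y down, z forward; pixel columns grow to the right and rows downward; lengths in m; the calibration is good to about 2 mm. A picture is of the moment at which its call begins. camera_info takes no time and is no camera call.
- arm.job_done(): hands the job in; it is judged then, once.
Trained networks look in the newest picture that a camera, given by its name, has taken for a name from the list of things; names that differ only in an ending like _2 or _b are one class to them, and where a whole thing is asked for, a point or a joint stands for the part that bears it (a point fixed in the world has none). Each returns a list of dicts, best first, with "score" (0 to 1); they miss things now and then, are a little off and sometimes report something else, mostly with a low value. They report only what shows in the picture. A call takes as long as a camera call.
- arm.find_in(camera, name): "position" ([x, y, z] in m, in world coordinates, good to about 4 mm: the middle of the surface that is visible of it).
- arm.silhouettes(camera, name): "pixels" (400x640 bool, what is visible of it).
- arm.pinpoint(camera, name): "position" ([x, y, z] in m, in world coordinates, good to about 4 mm: a listed point, or the origin of a listed thing).
The state is a dict: "t": time; "q": joint angles; "qd": joint speeds; "joint_efforts": joint torques, N m; "eef_pos": TCP position; "ee_rot": TCP orientation; "force": force on the tool from outside, world axes, zero at the start; "moment": the same for the moment, N m; "width": finger opening in m; "gripper_force": force on a finger pad.
Only numpy, scipy, OpenCV 4.12 (cv2) and the standard library are available. Lean on these libraries where they do the work, as an engineer would, in place of code of your own. Each camera call takes 0.05 s, during which the arm holds its last target. There are 200 camera calls.

## Working session

There is one attempt and no reset: what is moved stays moved. The work goes in short steps, Python scripts to look and compute and a tool call to move; the robot and the scene stay as the last step left them, time stands still between calls to the robot, and variables do not carry over. Pictures are saved under pics/ and viewed, at most 10 in all, crops included, and the job is handed in when it is done.

Besides the shell and the picture viewer there is one more tool, called after "Emit:" by a JSON object that holds its "name" and its "arguments", one argument or row to a line. move_arm: Moves the arm, as the interface text tells. Its arguments: {"type":"object","properties":{"increments":{"type":"array"},"force":{"type":"number"}},"required":["increments"]}

```bash
mkdir -p pics; python3 - <<'E'
from station import arm
import cv2, numpy as np
s=arm.get_state(); print({k:np.round(v,3).tolist() for k,v in s.items()})
for c in ("side","top"):
    cv2.imwrite(f"pics/{c}0.png",arm.grab_frame(c))
    for n in ("stop_top","wing_front","reset_top","start_top","station"):
        for d in arm.pinpoint(c,n)[:2]: print(c,n,np.round(d["position"],4).tolist(),round(d["score"],2))
    i=arm.camera_info(c); print(np.round(i["extrinsics"],3).tolist(),i["k1"],i["K"])
for n in ("wax_tin","tape_roll","foam_pad","polish","detail_brush","spray","putty_jar"):
    for d in arm.pinpoint("top",n)[:1]: print(n,np.round(d["position"],3).tolist(),round(d["score"],2))
E
```

```text
{'t': 0.0, 'q': [1.597, 0.359, 0.011, -0.0, -1.224, -0.288], 'qd': [-0.002, 0.001, -0.001, 0.0, -0.001, -0.001], 'joint_efforts': [-0.001, -58.273, 29.306, 6.997, 0.007, -0.0], 'eef_pos': [0.175, 0.652, 0.291], 'ee_rot': [3.14, -0.0, -0.262], 'force': [0.582, 0.324, 0.34], 'moment': [0.046, -0.008, -0.017], 'gripper_force': 0.0, 'width': 0.087}
side stop_top [0.5497, -0.0119, 0.0954] 0.56
side wing_front [0.6239, -0.1268, 0.0692] 0.65
side wing_front [0.504, -0.0195, 0.0858] 0.61
side reset_top [0.3916, -0.3189, 0.0015] 0.43
side reset_top [0.5594, -0.1486, 0.074] 0.42
side start_top [0.6237, -0.1246, 0.0744] 0.51
side station [0.5699, -0.0735, 0.003] 0.96
side station [0.5597, 0.413, -0.0021] 0.33
[[-1.0, -0.018, 0.024, 0.486], [-0.029, 0.786, -0.618, 0.592], [-0.008, -0.618, -0.786, 0.846], [0.0, 0.0, 0.0, 1.0]] -0.055478851956136506 [[402.07593052   0.         311.72340742]
 [  0.         402.07593052 198.67700531]
 [  0.           0.           1.        ]]
top stop_top [0.551, -0.013, 0.0951] 0.63
top wing_front [0.5083, -0.0247, 0.0821] 0.79
top reset_top [0.5639, 0.4149, 0.0038] 0.63
top reset_top [0.5587, -0.1463, 0.0701] 0.37
top start_top [0.6487, -0.2602, 0.0006] 0.47
top start_top [0.6224, -0.1321, 0.0649] 0.41
top station [0.572, -0.0712, -0.001] 0.64
[[-0.03, -0.997, 0.066, 0.449], [-1.0, 0.03, 0.001, -0.02], [-0.003, -0.066, -0.998, 1.204], [0.0, 0.0, 0.0, 1.0]] -0.030970976972977054 [[398.51422008   0.         326.68298939]
 [  0.         398.51422008 204.34373335]
 [  0.           0.           1.        ]]
wax_tin [0.427, -0.064, 0.003] 0.85
tape_roll [0.525, 0.122, -0.001] 0.72
foam_pad [0.372, 0.33, -0.002] 0.93
polish [0.56, 0.416, 0.002] 0.93
detail_brush [0.391, -0.322, -0.007] 0.82
spray [0.557, -0.427, 0.0] 0.55
putty_jar [0.648, -0.259, 0.002] 0.79
```

View pics/top0.png

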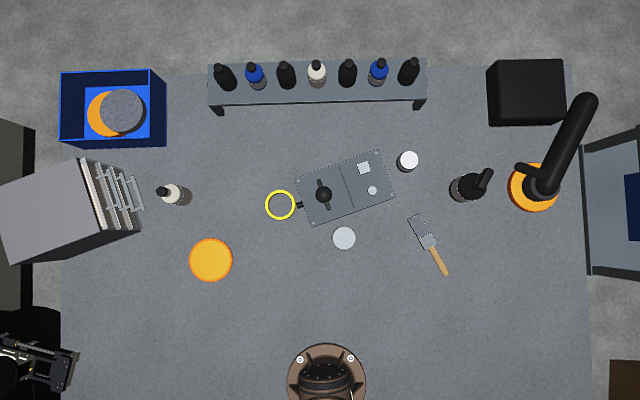

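View pics/side0.png

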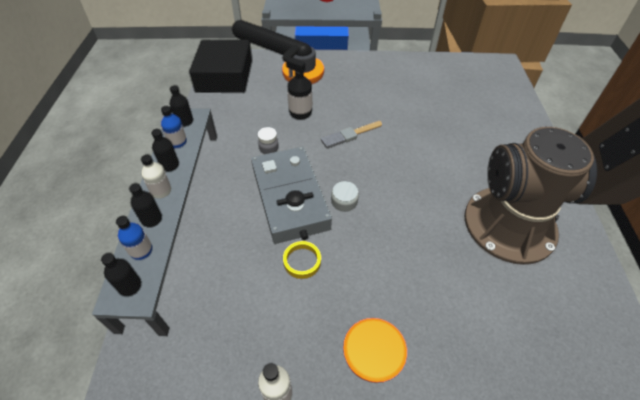

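Top view: box with stop at (323,194), reset (371,190), start (363,168), and the box yawed about 16°. The side view agrees. Next I'll fit the box pose from all the point detections and check it on an enlarged overlay.

```bash
cat > h.py <<'E'
from station import arm
import cv2, numpy as np
from scipy.optimize import least_squares
P={"stop_top":(0,.065,.093),"wing_front":(-.046,.065,.085),"reset_top":(-.035,-.07,.071),"start_top":(.035,-.07,.071),"station":(0,0,0)}
def box(p,b):
    c,s=np.cos(p[2]),np.sin(p[2]); b=np.atleast_2d(b).astype(float)
    return np.c_[p[0]+c*b[:,0]-s*b[:,1],p[1]+s*b[:,0]+c*b[:,1],b[:,2]]
def proj(c,X):
    i=arm.camera_info(c);E=np.linalg.inv(i["extrinsics"]);x=np.atleast_2d(X)@E[:3,:3].T+E[:3,3]
    u=x[:,:2]/x[:,2:];u*=1+i["k1"]*(u**2).sum(1,keepdims=True)
    K=np.array(i["K"]);return u@K[:2,:2].T+K[:2,2]
def fit(cams=("side","top"),guess=(.571,-.072,.27)):
    o=[]
    for c in cams:
        arm.grab_frame(c)
        for n,b in P.items():
            for d in arm.pinpoint(c,n):
                if np.linalg.norm(d["position"]-box(guess,b)[0])<.025: o.append((b,d["position"]));break
    B=np.array([a for a,_ in o]);Q=np.array([a for _,a in o])
    r=least_squares(lambda p:(box(p,B)-Q)[:,:2].ravel(),guess,loss="soft_l1",f_scale=.003)
    return r.x,(box(r.x,B)-Q)
E
python3 - <<'E'
from h import *
p,r=fit(); print(np.round(p,4)); print(np.round(r*1000,1).tolist())
for n in P: print(n,np.round(box(p,P[n])[0],4))
ims=[]
for c in("top","side"):
    im=arm.grab_frame(c);a=proj(c,box(p,list(P.values())[:4]));k=proj(c,box(p,[(x,y,.055) for x,y in((-.075,-.13),(.075,-.13),(.075,.13),(-.075,.13))]))
    m=k.mean(0).astype(int);x0,y0=m[0]-66,m[1]-66
    z=cv2.resize(im[y0:y0+132,x0:x0+132],None,fx=3,fy=3,interpolation=cv2.INTER_CUBIC)
    t=lambda u:tuple(int(v) for v in (u-[x0,y0]+.5)*3)
    for u in a: cv2.circle(z,t(u),2,(0,0,255),-1)
    cv2.polylines(z,[np.array([t(u) for u in k])],True,(0,255,0),1)
    ims.append(z)
cv2.imwrite("pics/ov.png",np.hstack(ims))
E
```

```text
[ 0.5706 -0.0724  0.3096]
[[2.7, 1.8, -1.7], [3.0, -2.1, -2.4], [-2.2, 0.4, -3.6], [0.5, -1.5, -0.5], [0.1, -0.5, -0.1], [-1.6, 1.4, 0.4], [-3.7, -0.3, 1.7], [-0.1, -0.6, 1.5], [2.5, 0.7, 4.5], [-1.1, 0.4, -0.4]]
stop_top [ 0.5508 -0.0104  0.093 ]
wing_front [ 0.507  -0.0245  0.085 ]
reset_top [ 0.5586 -0.1497  0.071 ]
start_top [ 0.6253 -0.1284  0.071 ]
station [ 0.5706 -0.0724  0.    ]
```

View pics/ov.png

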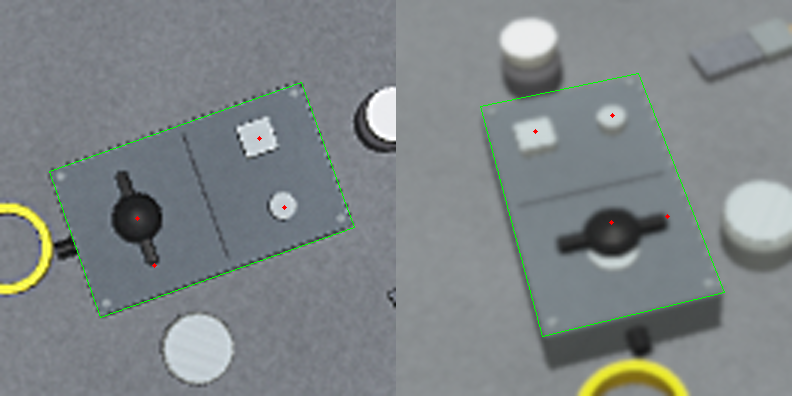

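The overlay matches the box outline, buttons and stop centre, giving a yaw of 0.31 with the stop at (0.551,-0.011). Now I'll travel there with the fingers closed.

Emit:
{"name": "move_arm", "arguments": {
  "increments": [
    {"jaw": -1,"dx": 0.0223,"dy": 0.0226},
    {"jaw": -1,"dx": 0.0223,"dy": 0.0226},
    {"jaw": -1,"dx": 0.0223,"dy": 0.0226},
    {"jaw": -1,"dx": 0.0223,"dy": 0.0226},
    {"jaw": -1,"dx": 0.0223,"dy": 0.0226},
    {"jaw": -1,"dx": 0.0223,"dy": 0.0226},
    {"jaw": -1,"dx": 0.0223,"dy": 0.0226},
    {"jaw": -1,"dx": 0.0223,"dy": 0.0226},
    {"jaw": -1,"dx": 0.0223,"dy": 0.0226},
    {"jaw": -1,"dx": 0.0223,"dy": 0.0226},
    {"jaw": -1,"dx": 0.0223,"dy": 0.0226},
    {"jaw": -1,"dx": 0.0223,"dy": 0.0226}
  ],
  "force": 5
}}

```text
$.increments[0]: bad value
```

Emit:
{"name": "move_arm", "arguments": {
  "increments": [
    {"jaw": -1,"dx": 0.0223,"dy": 0.0226},
    {"jaw": -1,"dx": 0.0223,"dy": 0.0226},
    {"jaw": -1,"dx": 0.0223,"dy": 0.0226},
    {"jaw": -1,"dx": 0.0223,"dy": 0.0226},
    {"jaw": -1,"dx": 0.0223,"dy": 0.0226},
    {"jaw": -1,"dx": 0.0223,"dy": 0.0226},
    {"jaw": -1,"dx": 0.0223,"dy": 0.0226},
    {"jaw": -1,"dx": 0.0223,"dy": 0.0226},
    {"jaw": -1,"dx": 0.0223,"dy": 0.0226},
    {"jaw": -1,"dx": 0.0223,"dy": 0.0226},
    {"jaw": -1,"dx": 0.0223,"dy": 0.0226},
    {"jaw": -1,"dx": 0.0223,"dy": 0.0226}
  ]
}}

```text
$.increments[0]: bad value
```

Emit:
{"name": "move_arm", "arguments": {
  "increments": [
    {"jaw": -1,"twist": 0.05,"dz": 0.02},
    {"jaw": -1,"twist": 0.1,"dz": 0.02},
    {"jaw": -1,"twist": 0.1,"dz": 0.02},
    {"jaw": -1,"dz": 0.02},
    {"jaw": -1},
    {"jaw": -1},
    {"jaw": -1}
  ]
}}

```text
$.increments[0]: bad value
```

Emit:
{"name": "move_arm", "arguments": {
  "increments": [
    {"jaw": -1,"dx": 0.0223,"dy": 0.0226,"dz": 0,"twist": 0},
    {"jaw": -1,"dx": 0.0223,"dy": 0.0226,"dz": 0,"twist": 0},
    {"jaw": -1,"dx": 0.0223,"dy": 0.0226,"dz": 0,"twist": 0},
    {"jaw": -1,"dx": 0.0223,"dy": 0.0226,"dz": 0,"twist": 0},
    {"jaw": -1,"dx": 0.0223,"dy": 0.0226,"dz": 0,"twist": 0},
    {"jaw": -1,"dx": 0.0223,"dy": 0.0226,"dz": 0,"twist": 0},
    {"jaw": -1,"dx": 0.0223,"dy": 0.0226,"dz": 0,"twist": 0},
    {"jaw": -1,"dx": 0.0223,"dy": 0.0226,"dz": 0,"twist": 0},
    {"jaw": -1,"dx": 0.0223,"dy": 0.0226,"dz": 0,"twist": 0},
    {"jaw": -1,"dx": 0.0223,"dy": 0.0226,"dz": 0,"twist": 0},
    {"jaw": -1,"dx": 0.0223,"dy": 0.0226,"dz": 0,"twist": 0},
    {"jaw": -1,"dx": 0.0223,"dy": 0.0226,"dz": 0,"twist": 0}
  ],
  "force": 5
}}

```text
t: 2.65
eef_pos: [0.3635, 0.3193, 0.2925]
ee_rot: [-3.141, -0.0, -0.262]
force: [0.3, -0.2, -0.2]
width: 0.0128
gripper_force: 0.0
```

Emit:
{"name": "move_arm", "arguments": {
  "increments": [
    {"jaw": -1,"dx": 0.0223,"dy": 0.0226,"dz": 0,"twist": 0},
    {"jaw": -1,"dx": 0.0223,"dy": 0.0226,"dz": 0,"twist": 0},
    {"jaw": -1,"dx": 0.0223,"dy": 0.0226,"dz": 0,"twist": 0},
    {"jaw": -1,"dx": 0.0223,"dy": 0.0226,"dz": 0,"twist": 0},
    {"jaw": -1,"dx": 0.0223,"dy": 0.0226,"dz": 0,"twist": 0},
    {"jaw": -1,"dx": 0.0223,"dy": 0.0226,"dz": 0,"twist": 0},
    {"jaw": -1,"dx": 0.0223,"dy": 0.0226,"dz": 0,"twist": 0},
    {"jaw": -1,"dx": 0.0223,"dy": 0.0226,"dz": 0,"twist": 0},
    {"jaw": -1,"dx": 0.0223,"dy": 0.0226,"dz": 0,"twist": 0},
    {"jaw": -1,"dx": 0.0223,"dy": 0.0226,"dz": 0,"twist": 0},
    {"jaw": -1,"dx": 0.0223,"dy": 0.0226,"dz": 0,"twist": 0},
    {"jaw": -1,"dx": 0.0223,"dy": 0.0226,"dz": 0,"twist": 0}
  ]
}}

```text
t: 3.65
eef_pos: [0.5519, -0.012, 0.2924]
ee_rot: [-3.141, -0.001, -0.262]
force: [0.9, 0.3, -0.0]
width: 0.0006
gripper_force: 0.0
```

Emit:
{"name": "move_arm", "arguments": {
  "increments": [
    {"jaw": -1,"dx": 0,"dy": 0,"dz": 0.02,"twist": 0.05},
    {"jaw": -1,"dx": 0,"dy": 0,"dz": 0.02,"twist": 0.1},
    {"jaw": -1,"dx": 0,"dy": 0,"dz": 0.02,"twist": 0.1},
    {"jaw": -1,"dx": 0,"dy": 0,"dz": 0.02,"twist": 0},
    {"jaw": -1,"dx": 0,"dy": 0,"dz": 0.02,"twist": 0},
    {"jaw": -1,"dx": 0,"dy": 0,"dz": 0,"twist": 0},
    {"jaw": -1,"dx": 0,"dy": 0,"dz": 0,"twist": 0},
    {"jaw": -1,"dx": 0,"dy": 0,"dz": 0,"twist": 0}
  ]
}}

```text
t: 4.32
eef_pos: [0.552, -0.0104, 0.1934]
ee_rot: [-3.141, -0.001, -0.511]
force: [-0.7, -0.0, 0.9]
width: 0.0008
gripper_force: 0.0
```

Emit:
{"name": "move_arm", "arguments": {
  "increments": [
    {"jaw": -1,"dx": -0.001,"dy": 0,"dz": 0.015,"twist": 0},
    {"jaw": -1,"dx": 0,"dy": 0,"dz": 0.013,"twist": 0},
    {"jaw": -1,"dx": 0,"dy": 0,"dz": 0.002,"twist": 0},
    {"jaw": -1,"dx": 0,"dy": 0,"dz": 0.002,"twist": 0},
    {"jaw": -1,"dx": 0,"dy": 0,"dz": 0.002,"twist": 0},
    {"jaw": -1,"dx": 0,"dy": 0,"dz": 0.001,"twist": 0},
    {"jaw": -1,"dx": 0,"dy": 0,"dz": 0.001,"twist": 0},
    {"jaw": -1,"dx": 0,"dy": 0,"dz": 0,"twist": 0}
  ]
}}

```text
t: 4.98
eef_pos: [0.551, -0.0098, 0.1568]
ee_rot: [-3.141, -0.001, -0.512]
force: [1.0, 0.0, 0.5]
width: 0.0006
gripper_force: 0.5
```

Emit:
{"name": "move_arm", "arguments": {
  "increments": [
    {"jaw": -1,"dx": 0,"dy": 0,"dz": 0.001,"twist": 0},
    {"jaw": -1,"dx": 0,"dy": 0,"dz": 0.001,"twist": 0},
    {"jaw": -1,"dx": 0,"dy": 0,"dz": 0,"twist": 0}
  ]
}}

```text
t: 5.23
eef_pos: [0.5501, -0.01, 0.1538]
ee_rot: [3.141, 0.001, -0.512]
force: [1.2, 0.1, -0.0]
width: 0.0005
gripper_force: 0.0
```

Emit:
{"name": "move_arm", "arguments": {
  "increments": [
    {"jaw": -1,"dx": 0,"dy": 0,"dz": 0.001,"twist": 0},
    {"jaw": -1,"dx": 0,"dy": 0,"dz": 0.001,"twist": 0},
    {"jaw": -1,"dx": 0,"dy": 0,"dz": 0,"twist": 0}
  ]
}}

```text
t: 5.48
eef_pos: [0.5502, -0.01, 0.1518]
ee_rot: [3.141, 0.0, -0.512]
force: [-0.1, -0.3, 0.6]
width: 0.0008
gripper_force: 0.0
```

Emit:
{"name": "move_arm", "arguments": {
  "increments": [
    {"jaw": -1,"dx": 0,"dy": 0,"dz": 0.001,"twist": 0},
    {"jaw": -1,"dx": 0,"dy": 0,"dz": 0,"twist": 0}
  ]
}}

```text
t: 5.65
eef_pos: [0.5503, -0.01, 0.1509]
ee_rot: [3.141, 0.0, -0.512]
force: [-0.3, 0.4, -0.1]
width: 0.0001
gripper_force: 0.0
```

Emit:
{"name": "move_arm", "arguments": {
  "increments": [
    {"jaw": -1,"dx": 0,"dy": 0,"dz": 0.001,"twist": 0},
    {"jaw": -1,"dx": 0,"dy": 0,"dz": 0,"twist": 0}
  ]
}}

```text
t: 5.82
eef_pos: [0.5505, -0.01, 0.1507]
ee_rot: [3.142, -0.0, -0.511]
force: [-2.4, 1.1, 4.2]
width: 0.0006
gripper_force: 2.4
```

```bash
python3 - <<'E'
from h import *
s=arm.get_state();print(s["force"],s["eef_pos"])
im=arm.grab_frame("side");cv2.imwrite("pics/s1.png",cv2.resize(im[140:250,230:380],None,fx=4,fy=4,interpolation=cv2.INTER_CUBIC))
E
```

```text
[-2.41904677  1.05944032  4.21213565] [ 0.55050808 -0.0099847   0.15065288]
```

View pics/s1.png

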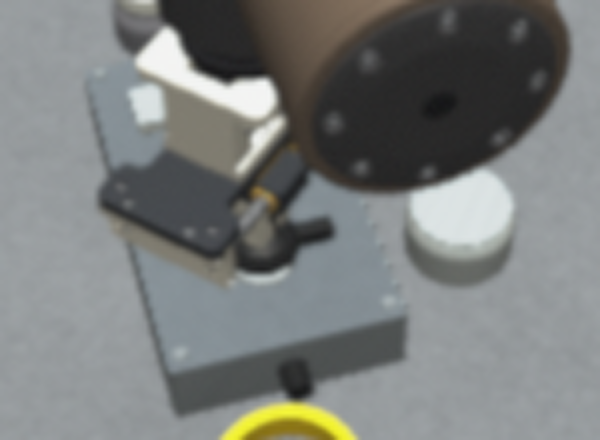

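Emit:
{"name": "move_arm", "arguments": {
  "increments": [
    {"jaw": -1,"dx": 0,"dy": 0,"dz": 0.001,"twist": 0},
    {"jaw": -1,"dx": 0,"dy": 0,"dz": 0,"twist": 0}
  ]
}}

```text
t: 6.03
eef_pos: [0.5506, -0.01, 0.1505]
ee_rot: [-3.142, -0.001, -0.511]
force: [-4.8, 1.7, 11.4]
width: 0.0005
gripper_force: 6.0
```

Emit:
{"name": "move_arm", "arguments": {
  "increments": [
    {"jaw": -1,"dx": 0,"dy": 0,"dz": 0.001,"twist": 0},
    {"jaw": -1,"dx": 0,"dy": 0,"dz": 0,"twist": 0}
  ]
}}

```text
t: 6.2
eef_pos: [0.5507, -0.01, 0.1503]
ee_rot: [-3.141, -0.001, -0.511]
force: [-7.2, 0.9, 19.4]
width: 0.0
gripper_force: 9.8
```

Emit:
{"name": "move_arm", "arguments": {
  "increments": [
    {"jaw": -1,"dx": 0,"dy": 0,"dz": -0.003,"twist": 0},
    {"jaw": -1,"dx": 0,"dy": 0,"dz": -0.012,"twist": 0},
    {"jaw": -1,"dx": 0,"dy": 0,"dz": -0.015,"twist": 0},
    {"jaw": 0.6,"dx": 0,"dy": 0,"dz": -0.015,"twist": 0},
    {"jaw": 0.6,"dx": 0,"dy": 0,"dz": 0,"twist": 0},
    {"jaw": 0.6,"dx": 0,"dy": 0,"dz": 0,"twist": 0},
    {"jaw": 0.6,"dx": 0,"dy": 0,"dz": 0,"twist": 0},
    {"jaw": 0.6,"dx": 0,"dy": 0,"dz": 0,"twist": 0},
    {"jaw": 0.6,"dx": 0,"dy": 0,"dz": 0,"twist": 0},
    {"jaw": 0.6,"dx": 0,"dy": 0,"dz": 0,"twist": 0},
    {"jaw": 0.6,"dx": 0,"dy": 0,"dz": 0,"twist": 0},
    {"jaw": 0.6,"dx": 0,"dy": 0,"dz": 0,"twist": 0}
  ]
}}

```text
t: 7.2
eef_pos: [0.5504, -0.01, 0.1929]
ee_rot: [3.141, 0.0, -0.512]
force: [0.8, 0.3, -0.5]
width: 0.0547
gripper_force: 0.0
```

```bash
python3 - <<'E'
from h import *
im=arm.grab_frame("side");cv2.imwrite("pics/s2.png",cv2.resize(im[140:250,230:380],None,fx=4,fy=4,interpolation=cv2.INTER_CUBIC))
for d in arm.pinpoint("side","wing_front")[:2]: print(d)
E
```

```text
{'position': [0.5046, -0.0235, 0.0803], 'score': 0.87}
{'position': [0.5502, -0.0101, 0.0837], 'score': 0.46}
```

View pics/s2.png

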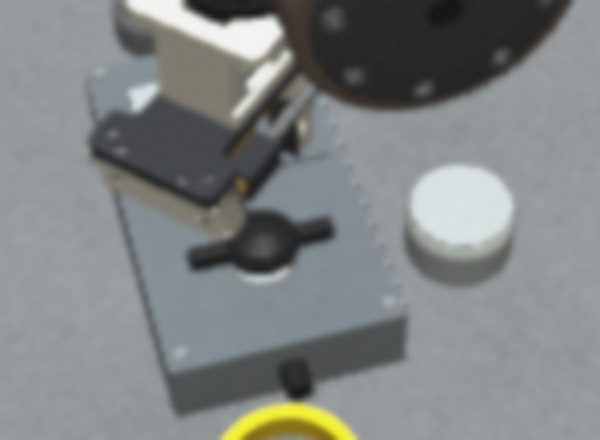

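The picture shows the stop latched in with its collar mostly hidden and the wings untwisted. The box hasn't moved. Next I'll straddle the stop with the open fingers.

Emit:
{"name": "move_arm", "arguments": {
  "increments": [
    {"jaw": 0.6,"dx": 0,"dy": 0,"dz": 0,"twist": 0},
    {"jaw": 0.6,"dx": 0,"dy": 0,"dz": 0,"twist": 0},
    {"jaw": 0.6,"dx": 0,"dy": 0,"dz": 0,"twist": 0},
    {"jaw": 0.6,"dx": 0,"dy": 0,"dz": 0.015,"twist": 0},
    {"jaw": 0.6,"dx": 0,"dy": 0,"dz": 0.015,"twist": 0},
    {"jaw": 0.6,"dx": 0,"dy": 0,"dz": 0,"twist": 0}
  ]
}}

```text
t: 7.8
eef_pos: [0.5489, -0.0103, 0.1608]
ee_rot: [3.139, 0.003, -0.512]
force: [-1.0, -0.7, -1.5]
width: 0.0704
gripper_force: 0.0
```

Emit:
{"name": "move_arm", "arguments": {
  "increments": [
    {"jaw": 0.6,"dx": 0,"dy": 0,"dz": 0.01,"twist": 0},
    {"jaw": 0.6,"dx": 0,"dy": 0,"dz": 0.01,"twist": 0},
    {"jaw": 0.6,"dx": 0,"dy": 0,"dz": 0.006,"twist": 0},
    {"jaw": 0.6,"dx": 0,"dy": 0,"dz": 0,"twist": 0},
    {"jaw": 0.6,"dx": 0,"dy": 0,"dz": 0,"twist": 0}
  ]
}}

```text
t: 8.22
eef_pos: [0.5503, -0.0101, 0.1369]
ee_rot: [3.141, 0.0, -0.512]
force: [-0.3, -0.4, 0.1]
width: 0.0701
gripper_force: 0.0
```

```bash
python3 - <<'E'
from h import *
s=arm.get_state();print(s["force"],s["moment"],s["eef_pos"],s["width"])
a=arm.grab_frame("side")[140:250,230:380];b=arm.grab_frame("top")[135:245,270:420]
cv2.imwrite("pics/s3.png",cv2.resize(np.vstack([a,b]),None,fx=2.7,fy=2.7,interpolation=cv2.INTER_CUBIC))
E
```

```text
[-0.27622733 -0.42955796  0.0943362 ] [0.00812225 0.00542316 0.00378155] [ 0.55034372 -0.01005968  0.13688148] 0.0700926752971377
```

View pics/s3.png

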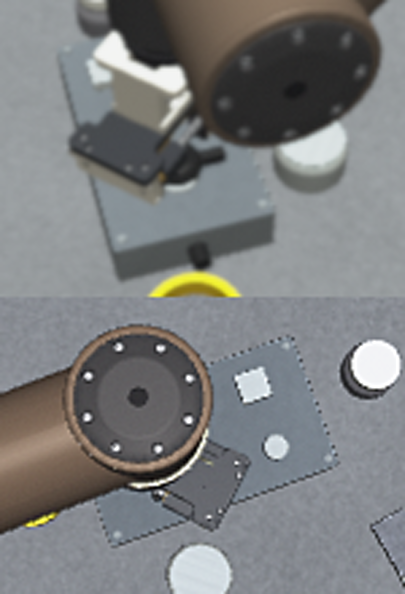

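Emit:
{"name": "move_arm", "arguments": {
  "increments": [
    {"jaw": 0.6,"dx": 0,"dy": 0,"dz": 0.004,"twist": 0},
    {"jaw": 0.6,"dx": 0,"dy": 0,"dz": 0,"twist": 0.05},
    {"jaw": 0.6,"dx": 0,"dy": 0,"dz": 0,"twist": 0.05},
    {"jaw": 0.6,"dx": 0,"dy": 0,"dz": 0,"twist": 0.05},
    {"jaw": 0.6,"dx": 0,"dy": 0,"dz": 0,"twist": 0.05},
    {"jaw": 0.6,"dx": 0,"dy": 0,"dz": 0,"twist": 0.05},
    {"jaw": 0.6,"dx": 0,"dy": 0,"dz": 0,"twist": 0}
  ]
}}

```text
t: 8.9
eef_pos: [0.5505, -0.0099, 0.1333]
ee_rot: [-3.141, -0.0, -0.764]
force: [0.2, 0.2, -0.2]
width: 0.0703
gripper_force: 0.0
```

Emit:
{"name": "move_arm", "arguments": {
  "increments": [
    {"jaw": 0.6,"dx": 0,"dy": 0,"dz": 0,"twist": 0.03},
    {"jaw": 0.6,"dx": 0,"dy": 0,"dz": 0,"twist": 0.03},
    {"jaw": 0.6,"dx": 0,"dy": 0,"dz": 0,"twist": 0.03},
    {"jaw": 0.6,"dx": 0,"dy": 0,"dz": 0,"twist": 0.03},
    {"jaw": 0.6,"dx": 0,"dy": 0,"dz": 0,"twist": 0.03}
  ]
}}

```text
t: 9.32
eef_pos: [0.5504, -0.0098, 0.1333]
ee_rot: [-3.141, 0.0, -0.911]
force: [-0.6, 1.5, 0.5]
width: 0.0701
gripper_force: 1.9
```

```bash
python3 - <<'E'
from h import *
s=arm.get_state();print(s["force"],s["moment"],s["ee_rot"],s["eef_pos"])
E
```

```text
[-0.60587615  1.52587017  0.51097729] [0.60638175 0.25528638 0.16344072] [-3.14120141e+00  7.11000964e-05 -9.11094909e-01] [ 0.55043176 -0.00976243  0.13326087]
```

Emit:
{"name": "move_arm", "arguments": {
  "increments": [
    {"jaw": 0.6,"dx": 0,"dy": 0,"dz": 0,"twist": 0.03},
    {"jaw": 0.6,"dx": 0,"dy": 0,"dz": 0,"twist": 0.03},
    {"jaw": 0.6,"dx": 0,"dy": 0,"dz": 0,"twist": 0.03},
    {"jaw": 0.6,"dx": 0,"dy": 0,"dz": 0,"twist": 0.03},
    {"jaw": 0.6,"dx": 0,"dy": 0,"dz": 0,"twist": 0.03}
  ]
}}

```text
t: 9.73
eef_pos: [0.5505, -0.0097, 0.1333]
ee_rot: [-3.141, 0.0, -1.061]
force: [-1.1, 2.5, 0.4]
width: 0.0698
gripper_force: 1.6
```

```bash
python3 - <<'E'
from h import *
s=arm.get_state();print(s["force"],s["moment"],s["ee_rot"][2],s["eef_pos"])
arm.grab_frame("side")
for n in("station","wing_front","stop_top"):
  for d in arm.pinpoint("side",n)[:1]: print(n,np.round(d["position"],4),d["score"])
E
```

```text
[-1.06031849  2.48547089  0.39742152] [0.67607564 0.26022518 0.12664036] -1.0610944616470848 [ 0.55045448 -0.00967642  0.13327413]
station [ 0.5727 -0.0738  0.0026] 0.6
wing_front [ 0.5029 -0.0115  0.0812] 0.88
stop_top [ 0.5494 -0.0105  0.0857] 0.64
```

Emit:
{"name": "move_arm", "arguments": {
  "increments": [
    {"jaw": 0.6,"dx": 0,"dy": 0,"dz": 0,"twist": 0.03},
    {"jaw": 0.6,"dx": 0,"dy": 0,"dz": 0,"twist": 0.03},
    {"jaw": 0.6,"dx": 0,"dy": 0,"dz": 0,"twist": 0.03},
    {"jaw": 0.6,"dx": 0,"dy": 0,"dz": 0,"twist": 0.03},
    {"jaw": 0.6,"dx": 0,"dy": 0,"dz": 0,"twist": 0.03}
  ]
}}

```text
t: 10.35
eef_pos: [0.5505, -0.0098, 0.1332]
ee_rot: [-3.141, 0.0, -1.212]
force: [-0.7, 2.3, 1.9]
width: 0.07
gripper_force: 1.1
```

```bash
cat > q.py <<'E'
from h import *
s=arm.get_state();print(s["force"],s["moment"],s["ee_rot"][2],s["eef_pos"])
for c in("side","top"):
  arm.grab_frame(c)
  for n in("station","wing_front","stop_top"):
    for d in arm.pinpoint(c,n)[:1]: print(c,n,np.round(d["position"],4),d["score"])
E
python3 q.py
```

```text
[-0.69929859  2.25758435  1.90500333] [0.93403532 0.29253187 0.09185204] -1.211567041248891 [ 0.55047964 -0.00978264  0.13321271]
side station [ 0.5732 -0.0708  0.0017] 0.7
side wing_front [ 0.5036 -0.008   0.0765] 0.56
side stop_top [ 0.5528 -0.0108  0.0839] 0.77
top stop_top [ 0.6481 -0.2584  0.0015] 0.67
```

Emit:
{"name": "move_arm", "arguments": {
  "increments": [
    {"jaw": 0.6,"dx": 0,"dy": 0,"dz": 0,"twist": 0.03},
    {"jaw": 0.6,"dx": 0,"dy": 0,"dz": 0,"twist": 0.03},
    {"jaw": 0.6,"dx": 0,"dy": 0,"dz": 0,"twist": 0.03},
    {"jaw": 0.6,"dx": 0,"dy": 0,"dz": 0,"twist": 0.03}
  ]
}}

```text
t: 11.08
eef_pos: [0.5508, -0.01, 0.1333]
ee_rot: [-3.141, -0.0, -1.333]
force: [-0.5, 1.1, 0.1]
width: 0.07
gripper_force: 0.9
```

```bash
python3 q.py
```

```text
[-0.45531782  1.08037904  0.08377307] [ 0.73070915 -0.15502639  0.05824219] -1.3326721678884423 [ 0.55076147 -0.00996619  0.13329986]
side station [ 0.5721 -0.0719  0.0025] 0.72
side wing_front [0.503  0.0022 0.0867] 0.84
side stop_top [ 0.5508 -0.0118  0.0957] 0.74
top station [ 5.71e-01 -7.08e-02  3.00e-04] 0.72
top wing_front [ 0.5638 -0.1471  0.0704] 0.41
top stop_top [ 0.5573 -0.4292  0.0035] 0.65
```

It has snapped out (dome top about 0.095, wing about 0.086) and the box hasn't moved. I'll turn back to let the spring return it, then lift.

Emit:
{"name": "move_arm", "arguments": {
  "increments": [
    {"jaw": 0.6,"dx": 0,"dy": 0,"dz": 0,"twist": -0.07},
    {"jaw": 0.6,"dx": 0,"dy": 0,"dz": 0,"twist": -0.07},
    {"jaw": 0.6,"dx": 0,"dy": 0,"dz": 0,"twist": -0.07},
    {"jaw": 0.6,"dx": 0,"dy": 0,"dz": 0,"twist": -0.07},
    {"jaw": 0.6,"dx": 0,"dy": 0,"dz": 0,"twist": -0.07},
    {"jaw": 0.6,"dx": 0,"dy": 0,"dz": 0,"twist": -0.07},
    {"jaw": 0.6,"dx": 0,"dy": 0,"dz": 0,"twist": -0.07},
    {"jaw": 0.6,"dx": 0,"dy": 0,"dz": 0,"twist": -0.07},
    {"jaw": 0.6,"dx": 0,"dy": 0,"dz": 0,"twist": -0.07},
    {"jaw": 0.6,"dx": 0,"dy": 0,"dz": 0,"twist": -0.07},
    {"jaw": 0.6,"dx": 0,"dy": 0,"dz": 0,"twist": -0.07},
    {"jaw": 0.6,"dx": 0,"dy": 0,"dz": 0,"twist": -0.05}
  ]
}}

```text
t: 12.48
eef_pos: [0.5499, -0.0103, 0.1329]
ee_rot: [3.141, 0.001, -0.508]
force: [-0.4, -0.7, 0.4]
width: 0.0702
gripper_force: 0.0
```

Emit:
{"name": "move_arm", "arguments": {
  "increments": [
    {"jaw": 0.6,"dx": 0,"dy": 0,"dz": 0,"twist": 0},
    {"jaw": 0.6,"dx": 0,"dy": 0,"dz": 0,"twist": 0},
    {"jaw": 0.6,"dx": 0,"dy": 0,"dz": -0.015,"twist": 0},
    {"jaw": 0.6,"dx": 0,"dy": 0,"dz": -0.025,"twist": 0},
    {"jaw": 0.6,"dx": 0,"dy": 0,"dz": -0.03,"twist": 0},
    {"jaw": -1,"dx": 0,"dy": 0,"dz": 0,"twist": 0},
    {"jaw": -1,"dx": 0,"dy": 0,"dz": 0,"twist": 0}
  ]
}}

```text
t: 13.07
eef_pos: [0.5512, -0.0098, 0.205]
ee_rot: [-3.139, -0.003, -0.513]
force: [0.2, 0.5, 0.3]
width: 0.0619
gripper_force: 0.0
```

```bash
python3 q.py; python3 - <<'E'
from h import *
p,r=fit(); print(np.round(p,4),np.round(r*1000,1).tolist()); print(box(p,P["reset_top"]))
im=arm.grab_frame("side");cv2.imwrite("pics/s4.png",cv2.resize(im[140:250,230:380],None,fx=4,fy=4,interpolation=cv2.INTER_CUBIC))
E
```

```text
[0.21806545 0.54656037 0.27302957] [ 0.04334685  0.10720835 -0.04148611] -0.5133141324964998 [ 0.55121255 -0.00980433  0.20496211]
side station [ 0.5719 -0.0745  0.0057] 0.83
side wing_front [ 0.5025 -0.0238  0.0847] 0.57
top station [ 0.5709 -0.0723  0.0009] 0.91
top wing_front [ 0.3974 -0.321  -0.0005] 0.18
[ 0.5715 -0.074   0.3086] [[3.7, 2.2, 3.1], [-3.2, -0.4, -1.2], [-0.1, -0.3, -1.7], [-2.6, -3.6, 0.7], [2.6, 1.3, 1.7]]
[[ 0.55938499 -0.15127664  0.071     ]]
```

View pics/s4.png

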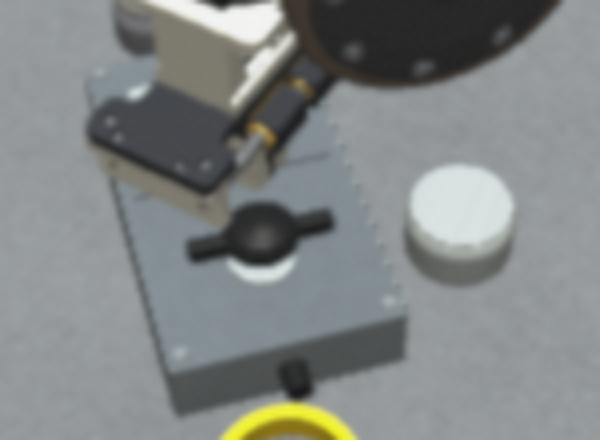

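The stop is out, untwisted and free, and the box is where it was. On to the reset button.

Emit:
{"name": "move_arm", "arguments": {
  "increments": [
    {"jaw": -1,"dx": 0.0151,"dy": 0.0237,"dz": 0,"twist": 0},
    {"jaw": -1,"dx": 0.0151,"dy": 0.0237,"dz": 0,"twist": 0},
    {"jaw": -1,"dx": 0.0151,"dy": 0.0237,"dz": 0,"twist": 0},
    {"jaw": -1,"dx": 0.0151,"dy": 0.0237,"dz": 0,"twist": 0},
    {"jaw": -1,"dx": 0.0151,"dy": 0.0237,"dz": 0,"twist": 0}
  ]
}}

```text
t: 14.53
eef_pos: [0.5582, -0.1515, 0.2033]
ee_rot: [-3.141, -0.0, -0.511]
force: [0.4, -0.6, -0.0]
width: 0.0004
gripper_force: 0.0
```

Emit:
{"name": "move_arm", "arguments": {
  "increments": [
    {"jaw": -1,"dx": 0,"dy": 0,"dz": 0,"twist": -0.082},
    {"jaw": -1,"dx": 0,"dy": 0,"dz": 0,"twist": -0.082},
    {"jaw": -1,"dx": 0,"dy": 0,"dz": 0,"twist": -0.082},
    {"jaw": -1,"dx": 0,"dy": 0,"dz": 0,"twist": -0.082},
    {"jaw": -1,"dx": 0,"dy": 0,"dz": 0,"twist": -0.082},
    {"jaw": -1,"dx": 0,"dy": 0,"dz": 0,"twist": -0.082},
    {"jaw": -1,"dx": 0,"dy": 0,"dz": 0,"twist": -0.082},
    {"jaw": -1,"dx": 0,"dy": 0,"dz": 0,"twist": -0.082},
    {"jaw": -1,"dx": 0,"dy": 0,"dz": 0,"twist": -0.082},
    {"jaw": -1,"dx": 0,"dy": 0,"dz": 0,"twist": -0.082},
    {"jaw": -1,"dx": 0,"dy": 0,"dz": 0,"twist": 0},
    {"jaw": -1,"dx": 0,"dy": 0,"dz": 0,"twist": 0}
  ]
}}

```text
t: 15.53
eef_pos: [0.5582, -0.1503, 0.2032]
ee_rot: [3.142, -0.0, 0.306]
force: [-0.4, -0.9, 0.0]
width: 0.0004
gripper_force: 0.0
```

Emit:
{"name": "move_arm", "arguments": {
  "increments": [
    {"jaw": -1,"dx": 0,"dy": 0,"dz": 0.02,"twist": 0},
    {"jaw": -1,"dx": 0,"dy": 0,"dz": 0.025,"twist": 0},
    {"jaw": -1,"dx": 0,"dy": 0,"dz": 0.013,"twist": 0},
    {"jaw": -1,"dx": 0,"dy": 0,"dz": 0.004,"twist": 0},
    {"jaw": -1,"dx": 0,"dy": 0,"dz": 0.002,"twist": 0},
    {"jaw": -1,"dx": 0,"dy": 0,"dz": 0.002,"twist": 0},
    {"jaw": -1,"dx": 0,"dy": 0,"dz": 0.001,"twist": 0},
    {"jaw": -1,"dx": 0,"dy": 0,"dz": 0,"twist": 0}
  ]
}}

```text
t: 16.2
eef_pos: [0.5588, -0.1503, 0.137]
ee_rot: [3.141, -0.001, 0.308]
force: [-0.2, 0.0, -0.1]
width: 0.0005
gripper_force: 0.0
```

Emit:
{"name": "move_arm", "arguments": {
  "increments": [
    {"jaw": -1,"dx": 0,"dy": 0,"dz": 0.001,"twist": 0},
    {"jaw": -1,"dx": 0,"dy": 0,"dz": 0.001,"twist": 0},
    {"jaw": -1,"dx": 0,"dy": 0,"dz": 0.001,"twist": 0},
    {"jaw": -1,"dx": 0,"dy": 0,"dz": 0,"twist": 0}
  ]
}}

```text
t: 16.53
eef_pos: [0.5588, -0.1503, 0.1336]
ee_rot: [3.141, -0.001, 0.308]
force: [1.8, 0.4, 2.5]
width: 0.0005
gripper_force: 1.6
```

Emit:
{"name": "move_arm", "arguments": {
  "increments": [
    {"jaw": -1,"dx": 0,"dy": 0,"dz": 0.001,"twist": 0},
    {"jaw": -1,"dx": 0,"dy": 0,"dz": 0.001,"twist": 0},
    {"jaw": -1,"dx": 0,"dy": 0,"dz": 0,"twist": 0}
  ]
}}

```text
t: 16.78
eef_pos: [0.5588, -0.1503, 0.1314]
ee_rot: [3.141, -0.001, 0.308]
force: [0.9, -0.5, 5.1]
width: 0.0007
gripper_force: 2.3
```

Nearly at the bottom; I'll press until it goes stiff.

Emit:
{"name": "move_arm", "arguments": {
  "increments": [
    {"jaw": -1,"dx": 0,"dy": 0,"dz": 0.001,"twist": 0},
    {"jaw": -1,"dx": 0,"dy": 0,"dz": 0,"twist": 0}
  ]
}}

```text
t: 16.95
eef_pos: [0.5588, -0.1503, 0.1309]
ee_rot: [3.141, -0.001, 0.309]
force: [0.5, 0.4, 7.7]
width: 0.0003
gripper_force: 3.8
```

Emit:
{"name": "move_arm", "arguments": {
  "increments": [
    {"jaw": -1,"dx": 0,"dy": 0,"dz": 0.001,"twist": 0},
    {"jaw": -1,"dx": 0,"dy": 0,"dz": 0,"twist": 0}
  ]
}}

```text
t: 17.12
eef_pos: [0.5589, -0.1503, 0.1307]
ee_rot: [3.141, -0.001, 0.309]
force: [-2.6, 1.6, 14.7]
width: 0.0007
gripper_force: 7.6
```

It has bottomed, at 14.7 N and stiff. Now release and lift away.

Emit:
{"name": "move_arm", "arguments": {
  "increments": [
    {"jaw": -1,"dx": 0,"dy": 0,"dz": -0.003,"twist": 0},
    {"jaw": -1,"dx": 0,"dy": 0,"dz": -0.006,"twist": 0},
    {"jaw": -1,"dx": 0,"dy": 0,"dz": -0.015,"twist": 0},
    {"jaw": -1,"dx": 0,"dy": 0,"dz": -0.03,"twist": 0},
    {"jaw": -1,"dx": 0,"dy": 0,"dz": -0.035,"twist": 0},
    {"jaw": -1,"dx": 0,"dy": 0,"dz": -0.035,"twist": 0},
    {"jaw": -1,"dx": 0,"dy": 0,"dz": 0,"twist": 0},
    {"jaw": -1,"dx": 0,"dy": 0,"dz": 0,"twist": 0}
  ]
}}

```text
t: 17.78
eef_pos: [0.5584, -0.1502, 0.255]
ee_rot: [3.141, -0.003, 0.308]
force: [0.7, 0.0, 0.2]
width: 0.0006
gripper_force: 0.0
```

```bash
python3 q.py; python3 - <<'E'
from h import *
p,r=fit(); print(np.round(p,4),np.round(r*1000,1).tolist())
im=arm.grab_frame("side");cv2.imwrite("pics/s5.png",cv2.resize(im[120:270,210:410],None,fx=3,fy=3,interpolation=cv2.INTER_CUBIC))
E
```

```text
[0.71264613 0.03044013 0.2383906 ] [-0.04103021  0.01728655  0.01002763] 0.307978872539024 [ 0.55843345 -0.15017166  0.25498545]
side station [ 0.5732 -0.0718  0.0032] 0.64
side wing_front [ 0.5039 -0.0248  0.0851] 0.77
side stop_top [ 0.5508 -0.0134  0.0952] 0.78
top station [ 0.5718 -0.0725  0.0017] 0.66
top wing_front [ 0.5086 -0.0244  0.0821] 0.45
top stop_top [ 0.5494 -0.0123  0.0932] 0.48
[ 0.5711 -0.073   0.3032] [[1.0, 0.2, 0.9], [1.0, -0.4, -5.4], [1.1, 0.5, -4.3], [2.4, -4.0, -0.3], [-1.7, 1.4, -1.2], [-1.1, 1.2, -3.0], [-1.5, 1.2, 3.2], [-1.3, -1.6, -0.6]]
```

View pics/s5.png

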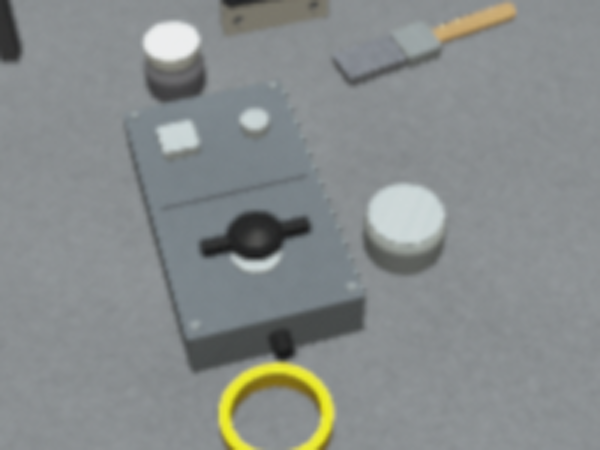

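The final view shows the stop standing out and untwisted at (255,235), with both buttons up. The box and the other things near it haven't moved, and the arm is clear, so I'm handing in.

```bash
python3 -c "
from station import arm
print(arm.job_done())"
```

```text
the job is handed in; nothing more can be done
None
```

I pressed the stop in until it latched, turned it clockwise until it sprang out and let go, then pressed the reset button fully and released it; the start button was left alone, the box did not move, and the job was handed in at about 18 s.

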